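# Load the warming box and hold its sprung hatch just below balance

### The arm

A 6-joint arm with a two-finger parallel gripper is mounted at the origin on a cart in front of the work surface, level with it; the furniture and walls round the work are solid. World frame = base frame: x ahead of the robot, y to its left, z up, the work surface at z = 0. Lengths are in mm, angles in rad, forces in N, time in s.
With the tool pointing down it reaches from about 350 to 975 mm from the base axis. Payload 7.1 kg.
Tool frame: the origin (TCP) lies between the finger pads; the fingertips stand 14 mm ahead of it and the grasp point (between the pads) lies 5 mm behind it; z points along the fingers, y is the line along which they close (so a half turn about z gives the same grasp; the last joint's range is limited). The gripper opens to 88 mm and grips with 3 to 60 N. Pads are 20 mm wide; open, the fingers measure 115 mm over their backs; the gripper's body (75 mm by 178 mm) begins 61 mm behind the grasp point.
Start: joints at [1.325, 0.423, 1.63, -0, 1.089, -0.019], TCP at [140.507, 608.985, 236.675] pointing down, gripper open.
Joint ranges: [-3, 3], [-0.9, 2.11], [0.09, 2.58], [-1.31, 4.45], [0.11, 2.69], [-2.54, 2.54]. Speed limits (rad/s): [2.39, 2.39, 3.01, 3.14, 3.14, 3.14].

### API

Orientations are given as a rotation vector (axis times angle).
In Python, from workcell import ctrl gives the robot as it stands. The module is installed in compiled form; this text tells all that it offers.
- The arm moves only by the tool servo_tool, never from a script. Its argument "plan" is a list of rows, each a list of 3 entries, a list of its own where there are three numbers: the closure, from 0 (fully open) to 1 (shut), then the shift along the world's x, y, z in mm, then the turn about the world's z in degrees. In form: [[hand, [x, y, z], yaw], ...]. A call has 1 to 10 rows; each row is the pose to reach, as a shift and turn from the pose commanded when the call began; what a row does not reach only later rows make up. A row lasts 1/12 s, in which the tool goes at most 41.7 mm and 7.16 degrees, less where a joint would pass 70% of its speed; a pose out of reach is approached as far as the arm can. A call with a gripper value outside its range is refused whole. The fingers move at their own pace and stop on an object; the grip force is fixed at half the most. Time passes only in rows, so rows that repeat a pose let the fingers close. It gives the time, the measured TCP pose, the force, the opening and the grip force at its end, in the units of the state.
- ctrl.get_obs(): the state, without advancing time (a new reading comes with each control period).
- ctrl.get_image(name): name is "scene" or "top" or "wrist"; returns the picture (420x560x3 uint8, blue, green, red); there is no depth.
- ctrl.camera_info(name): a dict with "fovy" (degrees; the focal length in pixels is half the picture's height over the tangent of half this angle, whatever the lens; pixels are square), "cx", "cy" (the principal point, pixels), "rvec" (rotation vector, rad) and "tvec" (3), from world to camera coordinates, as OpenCV has them; the wrist camera has in their place "T_tool_cam" (4x4, takes a point from camera to tool coordinates, whose origin is the TCP and whose axes are the flange's). Camera axes: x right, y down, z forward; pixel columns grow to the right and rows downward; lengths in mm; the calibration is good to about 2 mm. A picture is of the moment at which its call begins: read the wrist's pose just before it. camera_info takes no time and is no camera call.
- ctrl.close_job(): hands the job in; it is judged then, once.
The state is a dict: "t": time; "qpos": joint angles; "qvel": joint speeds; "joint_torque": joint torques, N m; "ee_pos": TCP position; "orientation": TCP orientation; "ft_force": force on the tool from outside, world axes, zero at the start; "moment": the same for the moment, N m; "width": finger opening in mm; "grasp_force": force on a finger pad.
Only numpy, scipy, OpenCV 4.12 (cv2) and the standard library are available. Lean on these libraries where they do the work, as an engineer would, in place of code of your own. Each camera call takes 0.05 s, during which the arm holds its last target. There are 200 camera calls.

### The job

Lift the sprung hatch of the white warming box by its steel bar past its balance point so that it stands open by itself, let go, and then set the white test cartridge upright and level on the narrow raised post inside and let go. Then take the bar again, bring the hatch back down and finish while still holding it still with the fingers at about 40 degrees open, just below its balance point (54 degrees), where it would fall shut if let go. Leave the other things on the worktop alone.

Things in the scene. Friction and masses are not known exactly. Their poses are not given: they have to be found in the camera images.
- warmer: White warming box, fixed to the worktop: chamber walls 8 mm thick, rims 85 mm high, closed by the hatch. Origin on the worktop; walls run from x = -85 to +75 mm and y = -120 to +120 mm; its front faces its -x (toward the robot, yaw up to 0.25 rad), z up. A black plate at each side of the hinge, up to 135 mm high, has green dots at 35 to 45 degrees and a red dot at the balance point
- hatch (a joint): Opening angle of the hatch, rad: 0 shut (level), stop at 1.8 (leaning back). White 0.9 kg panel, 153 mm deep, 232 wide, 10 thick, hinged at the box's rear with a spring. Balance point 0.95 rad (54 degrees): below it the hatch falls shut, above it the spring carries it open to the stop in a second or two. 1.5 N up at the bar lifts it from shut, 3 N pulls it off the open stop
- hinge (a point): Point on the hinge axis at the middle of the box width, 91 mm above the worktop and 70 mm behind the box origin; axes as the box: the axis runs along y, the shut hatch extends along -x
- bar (a point): Middle of the hatch's round steel pull bar, 12 mm in diameter, 130 mm long parallel to the hinge axis, 190 mm from it, in line with the panel; 31 mm free gap between bar and panel edge, a stem at each end of the bar. Shut: 93 mm above the worktop, in front of the box. Axes turn with the hatch; y along the bar
- post_top (a point): Middle of the flat top of the narrow aluminium post inside the chamber, 50 mm above the worktop; the top measures 44 mm along the box's x and 20 mm along its y. Axes as the box, z up. 85 mm in front of the hinge axis; the chamber floor is 36 mm lower
- cartridge: White test cartridge, 62 x 34 x 15 mm: flat body 8 mm high with a 14 mm round white knob on top, 16 mm off the middle toward -x. 30 g, lies knob up on the worktop to the left of the box, its place swapped with the timer or the microtube. Origin at the centre of its underside, x along its length, z up; grasp it across its long sides (34 mm)
- timer: White timer with coloured keys, 66 x 62 x 19 mm, origin at the centre of its underside; leave alone
- microtube: Small blue microtube lying down, 17 x 39 x 12 mm, origin at the centre of its underside; leave alone
- petri_dish: Petri dish, 91 mm across, 15 mm high, origin at the centre of its underside; leave alone
- marker: Red and white marker lying down, 17 x 135 x 15 mm, origin at the centre of its underside; leave alone
Not all that is in view belongs to the job. Of the things shaped like the cartridge, the white one is meant.

How it is judged (in metres and radians):
On the way, in this order (a step that is already met when the one before it is completed fails the run):
1. the hatch has been lifted past its balance point and stands open by itself (more than 86 degrees), fingers off it (value of joint hatch above 1.5 rad and contact force between hatch and the fingers below 0.1 N), for 0.2 s.
2. the cartridge stands level on the post, let go, with the hatch still open (value of joint hatch above 1.5 rad and horizontal distance between cartridge and post_top below 0.022 m and z of cartridge in the frame of post_top between -0.005 and 0.005 m and angle between cartridge's own z axis and vertical below 0.12 rad and contact force between cartridge and the fingers below 0.05 N and linear speed of cartridge below 0.02 m/s), for 0.2 s.
At the end, for the whole second after the job is handed in: The fingers hold the hatch still at 31 to 48 degrees (0.54 to 0.84 rad, under 0.06 rad/s) with over 0.15 N; the cartridge rests upright on the post, within 22 mm of its middle, underside within 5 mm of its top, tilted under 7 degrees, free of fingers and hatch (value of joint hatch between 0.54 and 0.84 rad and velocity of joint hatch between -0.06 and 0.06 rad/s and contact force between hatch and the fingers above 0.15 N and contact force between hatch and cartridge below 0.05 N and horizontal distance between cartridge and post_top below 0.022 m and z of cartridge in the frame of post_top between -0.005 and 0.005 m and angle between cartridge's own z axis and vertical below 0.12 rad and linear speed of cartridge below 0.02 m/s and contact force between cartridge and warmer above 0.05 N and contact force between cartridge and the fingers below 0.05 N); the arm keeps its last pose, push and grip.
It fails at once if the timer is moved by more than 30 mm (distance of timer from where it was at the start of the episode above 0.03 m).
It fails at once if the microtube is moved by more than 40 mm (distance of microtube from where it was at the start of the episode above 0.04 m).
It fails at once if the petri dish is moved by more than 30 mm (distance of petri_dish from where it was at the start of the episode above 0.03 m).
It fails at once if the marker is moved by more than 40 mm (distance of marker from where it was at the start of the episode above 0.04 m).
It also fails if it takes over 67 s, if anything falls off the work surface, if the arm or the gripper's body presses on something with over 40 N, if the wrist force passes 120 N, or if a joint passes its speed limit or range.

## Working session

There is one attempt and no reset: what is moved stays moved. The work goes in short steps, Python scripts to look and compute and a tool call to move; the robot and the scene stay as the last step left them, time stands still between calls to the robot, and variables do not carry over. Pictures are saved under pics/ and viewed, at most 12 in all, crops included, and the job is handed in when it is done.

Besides the shell and the picture viewer there is one more tool, called as name(argument=value, ...) on one line, values as JSON. servo_tool: Moves the arm, as the interface text tells. Its arguments: {"type":"object","properties":{"plan":{"type":"array"}},"required":["plan"]}

```bash
mkdir -p pics; python3 - <<'E'
from workcell import ctrl
import cv2,numpy as np
o=ctrl.get_obs(); print({k:np.round(v,3) for k,v in o.items()})
for n in ("scene","top","wrist"):
    i=ctrl.get_image(n); cv2.imwrite(f"pics/{n}0.png",i); print(n,ctrl.camera_info(n))
E
```

```text
{'t': np.float64(0.0), 'qpos': array([ 1.325,  0.424,  1.631,  0.   ,  1.089, -0.019]), 'qvel': array([-0.001,  0.   ,  0.   ,  0.002,  0.001, -0.   ]), 'joint_torque': array([ 1.0000e-03, -5.4462e+01, -2.7367e+01,  6.4000e-02,  2.3000e-02,
       -0.0000e+00]), 'ee_pos': array([140.39 , 608.481, 235.914]), 'orientation': array([-3.560e-01, -3.121e+00,  2.000e-03]), 'ft_force': array([-0.036, -0.877, -0.35 ]), 'moment': array([-0.005,  0.01 ,  0.013]), 'grasp_force': np.float64(0.0), 'width': np.float64(87.653)}
scene {'fovy': 55.550371416779434, 'cx': 276.82147485136886, 'cy': 211.7257950233425, 'rvec': array([ 0.62400851, -2.76485204,  0.94811662]), 'tvec': array([ 482.13333584,  201.81598439, 1021.85230401])}
top {'fovy': 42.586688233720515, 'cx': 282.62529704738284, 'cy': 210.85800966513509, 'rvec': array([ 2.14090104, -2.16014253,  0.16856027]), 'tvec': array([  12.40089574,  532.80225687, 1390.6229347 ])}
wrist {'fovy': 63.08875811613902, 'cx': 286.5617326056392, 'cy': 211.97401399082534, 'T_tool_cam': array([[ 3.05601517e-04, -9.52841243e-01, -3.03469065e-01,
         8.45402729e+01],
       [ 9.99999585e-01,  3.09007381e-05,  9.10003439e-04,
        -5.14248605e-01],
       [-8.57711389e-04, -3.03469217e-01,  9.52840857e-01,
        -1.48838316e+02],
       [ 0.00000000e+00,  0.00000000e+00,  0.00000000e+00,
         1.00000000e+00]])}
```

View pics/scene0.png

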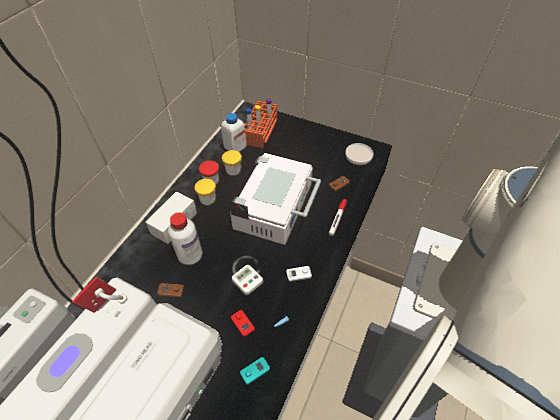

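View pics/top0.png

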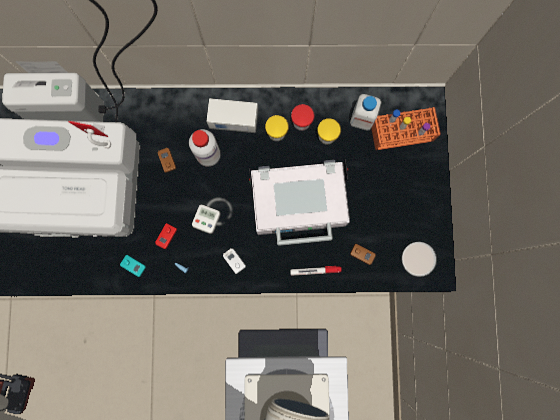

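The scene view shows the box near (275,200), its bar running (315,180)–(302,215), and the white cartridge at (299,272) with the timer at (247,277). The top view shows the bar (278,242)–(332,236), the cartridge at (234,261), the timer at (207,218), the microtube at (181,267) and the marker at (316,270).

```bash
cat > h.py <<'E'
import cv2,numpy as np
from scipy.spatial.transform import Rotation as R
from workcell import ctrl
def cam(n,obs=None):
    c=ctrl.camera_info(n); f=210/np.tan(np.radians(c["fovy"]/2))
    K=np.array([[f,0,c["cx"]],[0,f,c["cy"]],[0,0,1]])
    if n=="wrist":
        T=np.eye(4);T[:3,:3]=R.from_rotvec(obs["orientation"]).as_matrix();T[:3,3]=obs["ee_pos"]
        M=np.linalg.inv(T@c["T_tool_cam"])
    else:
        M=np.eye(4);M[:3,:3]=R.from_rotvec(c["rvec"]).as_matrix();M[:3,3]=c["tvec"]
    return K@M[:3]
def plane(P,uv,z):
    uv=np.atleast_2d(uv).astype(float);out=[]
    for u,v in uv:
        A=np.array([u*P[2]-P[0],v*P[2]-P[1]])
        s=np.linalg.solve(A[:,:2],-(A[:,2]*z+A[:,3])); out.append([*s,z])
    return np.array(out)
def tri(P1,a,P2,b):
    X=cv2.triangulatePoints(P1,P2,np.float64(a).reshape(2,1),np.float64(b).reshape(2,1)); return (X[:3]/X[3]).ravel()
def proj(P,X):
    h=P@np.append(X,1); return h[:2]/h[2]
E
python3 - <<'E'
import cv2,numpy as np
a=cv2.imread("pics/top0.png")[150:290,200:360]; b=cv2.imread("pics/scene0.png")[140:290,220:340]
a=cv2.resize(a,None,fx=2.5,fy=4*.625,interpolation=cv2.INTER_CUBIC); b=cv2.resize(b,None,fx=3,fy=3,interpolation=cv2.INTER_CUBIC)
c=np.zeros((450,800,3),np.uint8); c[:350,:400]=a; c[:450,400:760]=b
cv2.imwrite("pics/crop1.png",c)
from h import *
for n,s in(("top",np.s_[245:275,222:248]),("scene",np.s_[262:283,284:316])):
    i=cv2.imread(f"pics/{n}0.png"); m=np.zeros(i.shape[:2],np.uint8); m[s]=(i.min(2)[s]>110)*255
    c=max(cv2.findContours(m,0,2)[0],key=cv2.contourArea); r=cv2.minAreaRect(c); print(n,r,cv2.contourArea(c))
    P=cam(n); print(plane(P,cv2.boxPoints(r),8).round(1).tolist(), plane(P,[r[0]],8))
E
```

```text
top ((233.46002197265625, 260.280029296875), (24.200000762939453, 12.80000114440918), 53.13010025024414) 276.5
[[420.9, 173.1, 8.0], [441.2, 145.8, 8.0], [389.2, 106.9, 8.0], [369.1, 134.2, 8.0]] [[405.01145983 139.97307049   8.        ]]
scene ((298.4729919433594, 272.83782958984375), (12.001126289367676, 24.3310489654541), 80.53767395019531) 256.0
[[440.3, 143.6, 8.0], [387.6, 105.2, 8.0], [369.2, 135.8, 8.0], [420.9, 173.3, 8.0]] [[404.4864684  139.70804939   8.        ]]
```

View pics/crop1.png

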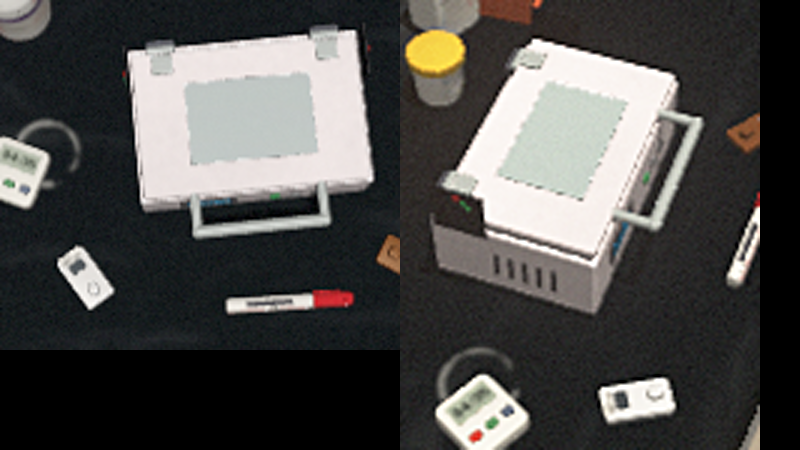

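```bash
python3 - <<'E'
from h import *
Pt,Ps=cam("top"),cam("scene")
L=tri(Pt,(278.8,242.4),Ps,(305,214.7)); Rr=tri(Pt,(331.2,238),Ps,(320,179.3))
print(L,Rr,np.linalg.norm(L-Rr),(L+Rr)/2,np.degrees(np.arctan2(-(L-Rr)[0],(L-Rr)[1])))
print(proj(Pt,L),proj(Ps,L))
a=plane(Pt,[(278.8,242.4),(331.2,238)],93);b=plane(Ps,[(305,214.7),(320,179.3)],93);print(a,b)
# panel mask in top, white
i=cv2.imread("pics/top0.png");m=np.zeros(i.shape[:2],np.uint8);s=np.s_[155:245,245:355];hs=i[s];m[s]=((hs.min(2)>195))*255
m=cv2.morphologyEx(m,cv2.MORPH_CLOSE,np.ones((25,25)));c=max(cv2.findContours(m,0,2)[0],key=cv2.contourArea);r=cv2.minAreaRect(c);print(r)
q=plane(Pt,cv2.boxPoints(r),96);print(q.round(1).tolist(),plane(Pt,[r[0]],96))
E
```

```text
[443.46058977  18.53856721  95.16777812] [ 453.41027882 -113.7697067    98.44453028] 132.72231447745716 [448.4354343  -47.61556975  96.8061542 ] 4.300594230204
[278.87108509 242.68767572] [304.49486126 214.58934318]
[[ 444.38016241   18.70386381   93.        ]
 [ 454.38847703 -114.22328077   93.        ]] [[ 442.66754377   16.73268317   93.        ]
 [ 454.04567975 -118.73068059   93.        ]]
((300.0943908691406, 203.4910125732422), (75.42063903808594, 92.62848663330078), 84.5596694946289)
[[630.5, 90.1, 96.0], [652.0, -148.0, 96.0], [457.1, -161.1, 96.0], [437.0, 72.3, 96.0]] [[543.13723107 -36.48261472  96.        ]]
```

Crop: in the enlarged views the cartridge's knob is at the near-right end (crop px (94,289)), and the bar ends are at (197,231) and (328,220). Cartridge centre ≈ (405,140), yaw 37°; bar ≈ (448,-48), z ≈ 93–97, box yaw ≈ 4.7°.

servo_tool(plan=[[0.3,[308,-657,-17],-72.3],[0.68,[308,-657,-17],-72.3],[0.68,[308,-657,-17],-72.3],[0.68,[308,-657,-17],-72.3],[0.68,[308,-657,-17],-72.3],[0.68,[308,-657,-17],-72.3],[0.68,[308,-657,-17],-72.3],[0.68,[308,-657,-17],-72.3],[0.68,[308,-657,-17],-72.3],[0.68,[308,-657,-17],-72.3]])

```text
t: 0.98
ee_pos: [317.5, 230.0, 227.0]
orientation: [2.121, 2.317, 0.001]
ft_force: [1.0, 1.1, -0.6]
width: 28.6
grasp_force: 0.0
```

servo_tool(plan=[[0.68,[131,-279,-27],-0.5],[0.68,[131,-279,-27],-0.5],[0.68,[131,-279,-27],-0.5],[0.68,[131,-279,-27],-0.5],[0.68,[131,-279,-27],-0.5],[0.68,[131,-279,-27],-0.5],[0.68,[131,-279,-27],-0.5],[0.68,[131,-279,-27],-0.5],[0.68,[131,-279,-27],-0.5],[0.68,[131,-279,-27],-0.5]])

```text
t: 1.82
ee_pos: [448.0, -47.7, 199.5]
orientation: [-2.127, -2.311, 0.001]
ft_force: [-0.6, 0.3, 0.3]
width: 28.3
grasp_force: 0.0
```

```bash
python3 - <<'E'
from h import *
o=ctrl.get_obs();i=ctrl.get_image("wrist");cv2.imwrite("pics/w1.png",i)
print(o["t"],o["ee_pos"],o["orientation"],o["qpos"].round(2))
P=cam("wrist",o)
for X in [(448.4,-47.6,93),(443.5,18.5,93),(453.4,-113.8,93)]:print(proj(P,np.array(X)).round(1))
E
```

```text
1.8167 [447.9886611  -47.74050535 199.52512497] [-2.12701759e+00 -2.31051083e+00  7.76182395e-04] [-0.13  0.22  2.03  0.    0.89 -0.22]
[288.2 214.9]
[289.1 128.2]
[287.5 289.7]
```

View pics/w1.png

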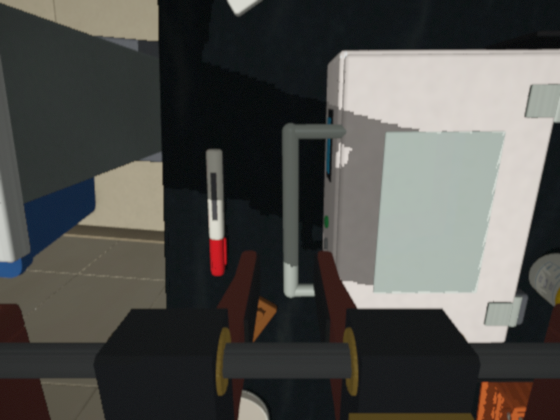

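The wrist view shows the bar from (290,131) to (292,293), centred between the fingertips at (250,255) and (325,255). It sits about 1.5 mm toward +x of my estimate. Next: descend and grip.

servo_tool(plan=[[0.68,[1.5,0,-35],0.5],[0.68,[1.5,0,-65],0.5],[0.68,[1.5,0,-90],0.5],[0.68,[1.5,0,-105],0.5],[0.68,[1.5,0,-111],0.5],[0.68,[1.5,0,-111],0.5],[0.9,[1.5,0,-111],0.5],[1,[1.5,0,-111],0.5],[1,[1.5,0,-111],0.5],[1,[1.5,0,-111],0.5]])

```text
t: 2.7
ee_pos: [450.8, -47.0, 90.0]
orientation: [2.114, 2.322, 0.003]
ft_force: [1.1, 2.1, 1.0]
width: 11.3
grasp_force: 30.0
```

servo_tool(plan=[[1,[1,0,16.5],0],[1,[3,0.3,33],0],[1,[7,0.6,49],0],[1,[12,1,65],0],[1,[18.5,1.6,80],0],[1,[26.3,2.3,94.7],0],[1,[35.4,3.1,108.6],0],[1,[45.6,4,121.7],0],[1,[56.8,5,133.7],0],[1,[69.1,6,144.8],0]])

```text
t: 3.53
ee_pos: [514.9, -41.6, 234.4]
orientation: [-2.11, -2.319, 0.01]
ft_force: [-16.1, -2.0, 12.0]
width: 11.1
grasp_force: 30.0
```

servo_tool(plan=[[1,[12.5,1.2,11],0],[1,[26.5,2.4,19.7],0],[1,[41.2,3.7,27.3],0],[1,[56.6,5,33.4],0],[1,[72.5,6.4,38.3],0],[1,[72.5,6.4,38.3],0]])

```text
t: 4.03
ee_pos: [594.2, -34.6, 274.7]
orientation: [2.112, 2.321, 0.005]
ft_force: [-2.8, 2.1, 12.5]
width: 11.2
grasp_force: 30.0
```

servo_tool(plan=[[1,[16.3,1.4,4.5],0],[1,[32.5,2.8,6.5],0],[1,[49,4.3,7],0],[1,[65,5.7,6],0],[1,[75,6.5,5],0],[1,[75,6.5,5],0],[0.55,[75,6.5,5],0],[0.5,[75,6.5,5],0],[0.5,[75,6.5,5],0],[0.5,[75,6.5,5],0]])

```text
t: 4.87
ee_pos: [665.7, -28.3, 276.9]
orientation: [-2.115, -2.323, 0.0]
ft_force: [2.2, -0.4, -1.8]
width: 34.5
grasp_force: 1.1
```

servo_tool(plan=[[0.5,[0,0,15],0],[0.5,[0,0,40],0],[0.5,[0,0,70],0],[0.5,[0,0,70],0]])

```text
t: 5.2
ee_pos: [668.1, -28.4, 353.4]
orientation: [2.11, 2.319, 0.008]
ft_force: [0.5, 0.4, 0.7]
width: 44.1
grasp_force: 0.0
```

```bash
python3 - <<'E'
from h import *
a=ctrl.get_image("top");b=ctrl.get_image("scene")
o=ctrl.get_obs();print(o["ee_pos"],o["orientation"],o["qpos"].round(2))
cv2.imwrite("pics/top1.png",a);cv2.imwrite("pics/scene1.png",b)
c=np.zeros((450,800,3),np.uint8); c[:350,:400]=cv2.resize(a[130:270,210:370],(400,350)); c[:450,400:760]=cv2.resize(b[110:260,220:340],(360,450))
cv2.imwrite("pics/crop2.png",c)
E
```

```text
[666.33766727 -28.34639879 348.559104  ] [2.11349991e+00 2.32205359e+00 2.08770042e-03] [-0.06  0.39  1.42 -0.    1.33 -0.15]
```

View pics/crop2.png

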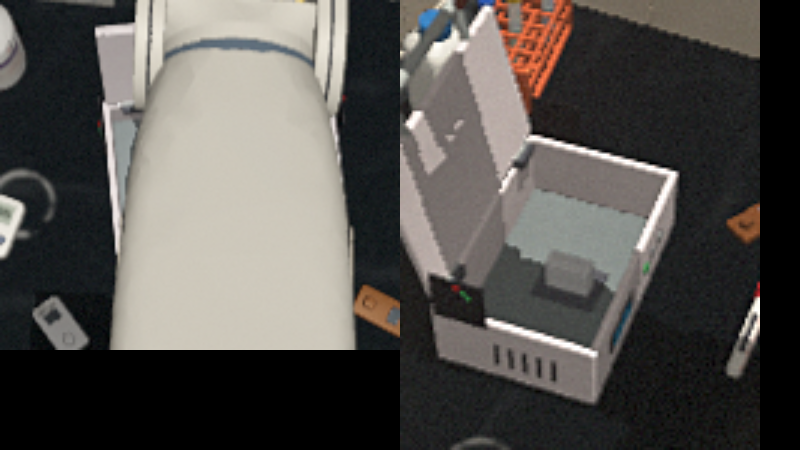

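The hatch stands open against its stop. In the scene crop the post is visible at about (572,268), i.e. scene px (277,199), and the cartridge is undisturbed. Next stop is the cartridge.

servo_tool(plan=[[0.3,[-60,40,0],60],[0.3,[-120,80,0],60],[0.3,[-261,168,-90],122],[0.3,[-261,168,-149],122],[0.3,[-261,168,-149],122],[0.3,[-261,168,-149],122],[0.3,[-261,168,-149],122],[0.3,[-261,168,-149],122],[0.3,[-261,168,-149],122],[0.3,[-261,168,-149],122]])

```text
t: 6.13
ee_pos: [398.4, 139.5, 194.0]
orientation: [-0.341, -3.113, 0.006]
ft_force: [-0.1, 0.5, -0.3]
width: 61.5
grasp_force: 0.0
```

servo_tool(plan=[[0.3,[0,0,0],51],[0.3,[0,0,0],51],[0.3,[0,0,0],51],[0.3,[0,0,0],51],[0.3,[0,0,0],51],[0.3,[0,0,0],51],[0.3,[0,0,0],51],[0.3,[0,0,0],51],[0.3,[0,0,0],51]])

```text
t: 6.88
ee_pos: [404.3, 139.4, 197.3]
orientation: [1.019, -2.97, -0.0]
ft_force: [0.4, 0.4, -0.7]
width: 61.6
grasp_force: 0.0
```

```bash
python3 - <<'E'
from h import *
o=ctrl.get_obs();i=ctrl.get_image("wrist");t=ctrl.get_image("top");cv2.imwrite("pics/w2.png",i);cv2.imwrite("pics/top2.png",t)
print(o["t"],o["ee_pos"],o["orientation"],o["qpos"].round(2))
v=o["orientation"];print("yawY",(2*np.degrees(np.arctan2(v[1],v[0]))-90)%360)
P=cam("wrist",o)
print(proj(P,np.array((405,140,8.))))
E
```

```text
6.8833 [404.34122564 139.37095569 197.27163424] [ 1.01852385e+00 -2.96974531e+00 -7.25307446e-05] [ 0.3   0.19  2.08 -0.    0.87 -1.93]
yawY 127.86052560645115
[286.16167192 191.4392363 ]
```

View pics/w2.png

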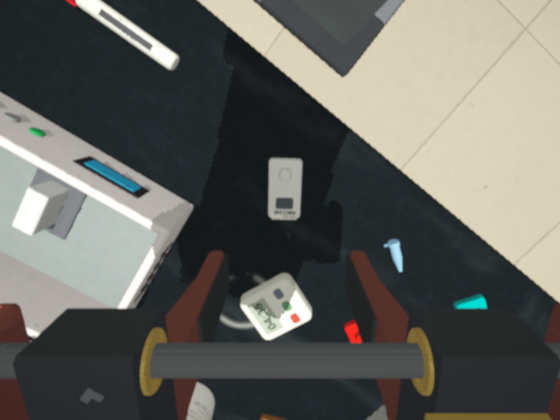

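The wrist view shows the cartridge at (285,188), aligned with the fingers, its knob at (285,174). The post's top is near (40,205) and the timer at (277,305) is clear of the fingers.

```bash
python3 - <<'E'
from h import *
o={"ee_pos":np.array([404.34,139.37,197.27]),"orientation":np.array([1.01852,-2.96975,0])}
P=cam("wrist",o);Pt,Ps=cam("top"),cam("scene")
i=cv2.imread("pics/w2.png");m=np.zeros(i.shape[:2],np.uint8);s=np.s_[145:232,255:315];m[s]=(i[s].min(2)>105)*255
m=cv2.morphologyEx(m,cv2.MORPH_CLOSE,np.ones((9,9)))
c=max(cv2.findContours(m,0,2)[0],key=cv2.contourArea);r=cv2.minAreaRect(c);print(r)
q=plane(P,cv2.boxPoints(r),8);print(q.round(1).tolist(),plane(P,[r[0]],8).round(1))
for k in(1,3):
    d=q[(k+1)%4]-q[k];print(np.linalg.norm(d),np.degrees(np.arctan2(d[1],d[0])))
# height by two views of centre
print("tri",tri(P,r[0],Pt,(233.46,260.28)),tri(P,r[0],Ps,(298.47,272.84)))
b=cv2.imread("pics/scene1.png")[170:230,250:310]; w=i[150:250,0:100];t=cv2.imread("pics/top2.png")[185:245,270:330]
can=np.zeros((600,800,3),np.uint8);can[:400,:400]=cv2.resize(w,(400,400),interpolation=2);can[:360,400:760]=cv2.resize(b,(360,360),interpolation=2)
can[400:,:200]=cv2.resize(t,(200,200),interpolation=2);t2=cv2.resize(t,(240,240),interpolation=2);can[360:600,400:640]=t2
cv2.imwrite("pics/crop3.png",can)
E
```

```text
((284.5, 188.5), (61.0, 33.0), 90.0)
[[389.2, 105.0, 8.0], [369.2, 130.7, 8.0], [418.9, 170.4, 8.0], [440.0, 143.2, 8.0]] [[403.6 136.8   8. ]]
63.62971679489547 38.60794375671648
63.63020785933234 -143.06060232154482
tri [406.2169704  140.7263828   -8.84118044] [404.98085926 137.42360905   3.59203768]
```

View pics/crop3.png

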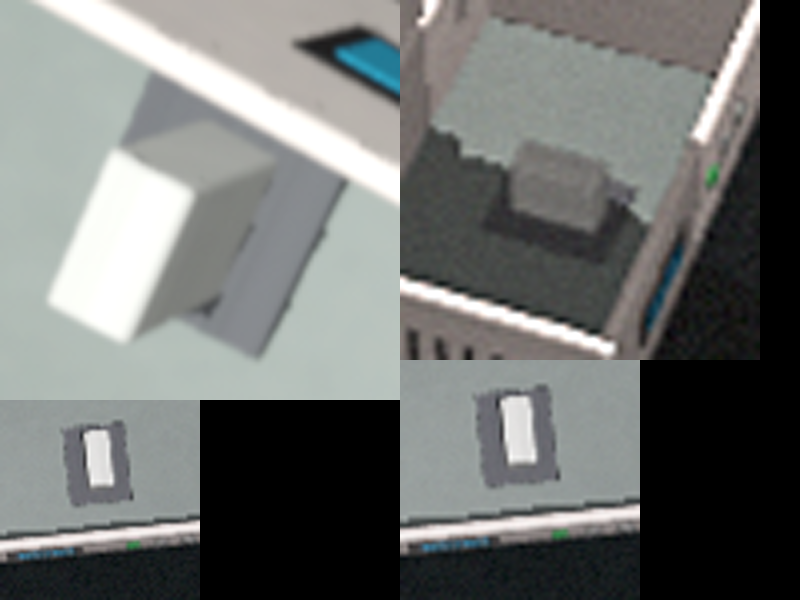

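servo_tool(plan=[[0.3,[0,-0.5,-41],-0.5],[0.3,[0,-0.5,-82],-0.5],[0.3,[0,-0.5,-120],-0.5],[0.3,[0,-0.5,-150],-0.5],[0.3,[0,-0.5,-170],-0.5],[0.3,[0,-0.5,-178],-0.5],[0.3,[0,-0.5,-178],-0.5],[0.3,[0,-0.5,-178],-0.5]])

```text
t: 7.65
ee_pos: [405.5, 139.2, 20.2]
orientation: [1.008, -2.975, -0.0]
ft_force: [-0.6, -0.0, -0.3]
width: 61.4
grasp_force: 0.0
```

```bash
python3 - <<'E'
from h import *
print({k:ctrl.get_obs()[k] for k in("ee_pos","ft_force")})
o={"ee_pos":np.array([404.34,139.37,197.27]),"orientation":np.array([1.01852,-2.96975,0])}
P=cam("wrist",o);Pt=cam("top")
w=np.array([(118,150),(190,188),(125,342),(50,302)])/4+(0,150);t=(np.array([(500,397),(530,397),(537,462),(508,466)])-(400,360))/4+(270,185)
print("tri",tri(P,w.mean(0),Pt,t.mean(0)));print(plane(P,[w.mean(0)],50),plane(Pt,[t.mean(0)],50))
for Q,u in((P,w),(Pt,t)):print(plane(Q,u,50).round(1).tolist())
E
```

```text
{'ee_pos': array([405.46903697, 139.23313933,  20.24355014]), 'ft_force': array([-0.62891583, -0.00979125, -0.30918676])}
tri [552.46284473 -37.42987551  52.18626604]
[[553.96539316 -38.4509755   50.        ]] [[552.84808138 -37.48076581  50.        ]]
[[533.7, -48.6, 50.0], [531.9, -32.1, 50.0], [575.2, -27.4, 50.0], [576.6, -45.4, 50.0]]
[[575.4, -25.4, 50.0], [575.2, -45.2, 50.0], [531.7, -49.2, 50.0], [529.2, -30.1, 50.0]]
```

servo_tool(plan=[[0.3,[0,-0.5,-4],0],[0.3,[0,-0.5,-4],0],[0.6,[0,-0.5,-4],0],[0.7,[0,-0.5,-4],0],[0.8,[0,-0.5,-4],0],[0.8,[0,-0.5,-4],0],[0.8,[0,-0.5,-4],0]])

```text
t: 8.23
ee_pos: [405.6, 138.8, 16.3]
orientation: [-1.01, 2.974, -0.0]
ft_force: [0.3, -0.6, 5.0]
width: 33.7
grasp_force: 30.0
```

servo_tool(plan=[[0.8,[0,0,20],0],[0.8,[0,0,60],0],[0.8,[0,0,100],0],[0.8,[20,-25,140],-7],[0.8,[50,-60,140],-14],[0.8,[75,-90,140],-21],[0.8,[100,-120,140],-28],[0.8,[125,-150,140],-32.4],[0.8,[148,-177,140],-32.4],[0.8,[148,-177,140],-32.4]])

```text
t: 9.07
ee_pos: [558.2, -42.9, 156.7]
orientation: [-0.134, 3.134, -0.003]
ft_force: [-0.3, 0.7, -0.3]
width: 33.2
grasp_force: 30.0
```

```bash
python3 - <<'E'
from h import *
ctrl.get_image("top")
o=ctrl.get_obs();i=ctrl.get_image("wrist");cv2.imwrite("pics/w3.png",i)
v=o["orientation"];print(o["t"],o["ee_pos"],v,"yawY",(2*np.degrees(np.arctan2(v[1],v[0]))-90)%360,o["width"],o["qpos"].round(2))
P=cam("wrist",o)
print(proj(P,np.array((553.3,-38,50.))), proj(P,o["ee_pos"]))
E
```

```text
9.1167 [555.47261918 -40.89965647 156.00661738] [-1.34173046e-01  3.13702324e+00 -7.02638419e-04] yawY 94.89818919890857 33.542350835104415 [-0.09  0.43  1.84 -0.    0.87 -1.75]
[290.60696232 213.59647994] [286.74750343 284.38118614]
```

View pics/w3.png

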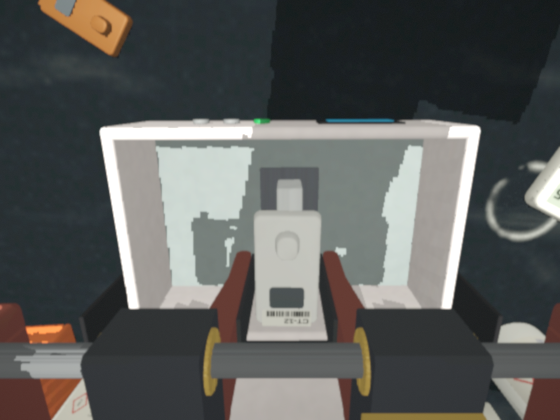

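The wrist view shows the cartridge held level, knob at (287,245), its top face spanning rows 212–328. Below it the post edge at (289,195) matches the predicted column.

```bash
python3 - <<'E'
from h import *
o={"ee_pos":np.array([555.47,-40.9,156.0]),"orientation":np.array([-.134173,3.137023,-.0007])}
P=cam("wrist",o)
print(plane(P,[(288,212),(288,328),(287,326)],147.7))
print(plane(P,[(287.5,245)],154.7))
print(plane(P,[(289.5,180)],50))
E
```

```text
[[520.98577584 -43.26161333 147.7       ]
 [586.60612036 -37.53286675 147.7       ]
 [585.38565215 -38.18105664 147.7       ]]
[[535.17635941 -42.28927827 154.7       ]]
[[526.65200341 -41.2325476   50.        ]]
```

servo_tool(plan=[[0.8,[0,0,0],0],[0.8,[0,0,-25],0],[0.8,[0,0,-50],0],[0.8,[0,0,-70],0],[0.8,[0,0,-80],0],[0.8,[0,0,-82],0],[0.8,[0,0,-82],0],[0.8,[0,0,-82],0],[0.8,[0,0,-82],0]])

```text
t: 9.92
ee_pos: [554.2, -38.1, 75.2]
orientation: [-0.14, 3.137, -0.0]
ft_force: [-0.0, -0.0, 0.1]
width: 33.3
grasp_force: 30.0
```

servo_tool(plan=[[0.8,[1,0,-3],0],[0.8,[1,0,-6],0],[0.8,[1,0,-8],0],[0.8,[1,0,-8],0],[0.8,[1,0,-8],0]])

```text
t: 10.33
ee_pos: [554.7, -38.3, 66.3]
orientation: [-0.14, 3.138, -0.0]
ft_force: [0.6, 1.0, 3.2]
width: 33.5
grasp_force: 30.0
```

servo_tool(plan=[[0.57,[0,0,0],0],[0.5,[0,0,0],0],[0.4,[0,0,0],0],[0.4,[0,0,0],0],[0.4,[0,0,15],0],[0.4,[0,0,45],0],[0.4,[0,0,85],0],[0.4,[0,0,85],0],[0.4,[0,0,85],0]])

```text
t: 11.08
ee_pos: [556.0, -38.4, 153.1]
orientation: [-0.14, 3.134, -0.001]
ft_force: [-0.2, 0.6, -0.9]
width: 52.7
grasp_force: 0.0
```

```bash
python3 - <<'E'
from h import *
o=ctrl.get_obs();i=ctrl.get_image("wrist");cv2.imwrite("pics/w4.png",i)
v=o["orientation"];print(o["t"],o["ee_pos"],v,"yawY",(2*np.degrees(np.arctan2(v[1],v[0]))-90)%360,o["qpos"].round(2))
P=cam("wrist",o);np.save("Pw4.npy",P)
print(proj(P,np.array((553.3,-38,50.))))
E
```

```text
11.0833 [555.9507904  -38.43656204 153.11406368] [-1.39743852e-01  3.13368951e+00 -1.03815406e-03] yawY 95.1067163699291 [-0.09  0.44  1.84 -0.    0.86 -1.75]
[287.59418511 213.52401582]
```

View pics/w4.png

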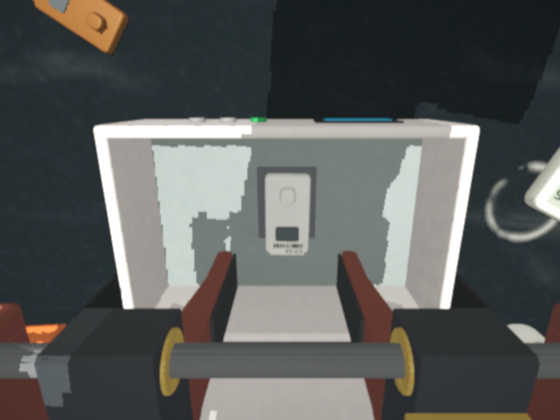

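The wrist view shows the cartridge lying square on the post, centred at (287,214) where (287.6,213.5) was predicted. Next: back to the bar.

servo_tool(plan=[[0.45,[0,0,40],-7],[0.45,[0,0,80],-14],[0.45,[0,0,120],-21],[0.45,[0,0,160],-28],[0.45,[0,0,192],-35],[0.45,[0,0,192],-42],[0.45,[30,2,192],-49],[0.45,[60,5,192],-56],[0.45,[90,8,192],-63],[0.45,[126,11.5,192],-70]])

```text
t: 11.97
ee_pos: [680.5, -26.7, 340.8]
orientation: [-1.692, -2.643, 0.003]
ft_force: [1.0, 0.2, 0.1]
width: 48.4
grasp_force: 0.0
```

servo_tool(plan=[[0.45,[0,0,0],-7],[0.45,[0,0,0],-14],[0.45,[0,0,0],-20],[0.45,[0,0,0],-20],[0.45,[0,0,0],-20],[0.45,[0,0,0],-20]])

```text
t: 12.47
ee_pos: [680.0, -26.8, 341.8]
orientation: [-2.116, -2.32, 0.002]
ft_force: [-0.0, 0.7, 0.9]
width: 48.3
grasp_force: 0.0
```

```bash
python3 - <<'E'
from h import *
o=ctrl.get_obs();i=ctrl.get_image("wrist");cv2.imwrite("pics/w5.png",i)
v=o["orientation"];print(o["t"],o["ee_pos"],v,"yawY",(2*np.degrees(np.arctan2(v[1],v[0]))-90)%360,o["qpos"].round(2))
P=cam("wrist",o);np.save("Pw5.npy",P)
for dy in(-65,0,65):print(proj(P,np.array((684-.087*dy,-27+dy,275.6))))
print(plane(P,[(286,214),(300,214)],275.6))
E
```

```text
12.4667 [680.04635996 -26.8050152  341.75410301] [-2.11579699e+00 -2.32030295e+00  1.93359318e-03] yawY 5.278978547529221 [-0.06  0.42  1.39 -0.    1.33 -0.15]
[292.66372328 317.77030153]
[293.73402406 234.42311681]
[295.00444737 135.49185538]
[[677.48878542 -13.0935968  275.6       ]
 [686.69591731 -12.23800995 275.6       ]]
```

View pics/w5.png

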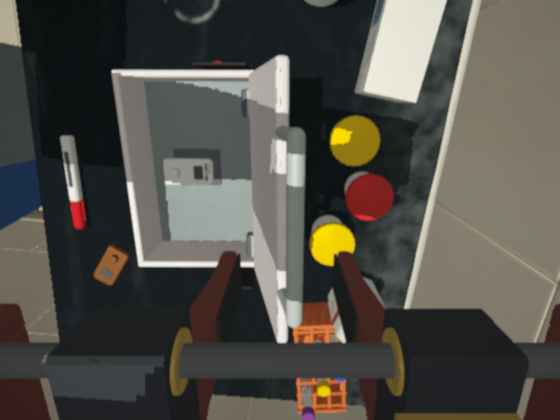

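The wrist view shows the bar at column 295, rows 130–325, between the fingers (tips near cols 235 and 345) and within 2 px of prediction. The cartridge sits on the post at (188,171). Next: descend and grip.

servo_tool(plan=[[0.45,[4.5,0.3,-20],0],[0.45,[4.5,0.3,-40],0],[0.45,[4.5,0.3,-58],0],[0.45,[4.5,0.3,-69],0],[0.45,[4.5,0.3,-69],0],[0.8,[4.5,0.3,-69],0],[1,[4.5,0.3,-69],0],[1,[4.5,0.3,-69],0],[1,[4.5,0.3,-69],0],[1,[4.5,0.3,-69],0]])

```text
t: 13.35
ee_pos: [685.3, -26.5, 275.0]
orientation: [2.119, 2.317, 0.001]
ft_force: [-0.4, -0.6, 0.4]
width: 18.3
grasp_force: 0.0
```

servo_tool(plan=[[1,[0,0,-3],0],[1,[0,0,-3],0],[1,[0,0,-3],0],[1,[0,0,-3],0]])

```text
t: 13.68
ee_pos: [685.5, -26.5, 272.1]
orientation: [2.119, 2.317, 0.002]
ft_force: [-1.1, 1.4, 5.2]
width: 11.3
grasp_force: 30.0
```

servo_tool(plan=[[1,[-8,-0.7,2],0],[1,[-16.3,-1.4,3.2],0],[1,[-32.6,-2.8,5],0],[1,[-49.1,-4.3,5.4],0],[1,[-65.6,-5.7,4.2],0],[1,[-81.9,-7.1,1.7],0],[1,[-97.9,-8.5,-2.2],0],[1,[-113.5,-9.9,-7.6],0],[1,[-113.5,-9.9,-7.6],0],[1,[-113.5,-9.9,-7.6],0]])

```text
t: 14.52
ee_pos: [570.0, -36.2, 264.1]
orientation: [-2.12, -2.317, 0.001]
ft_force: [-3.7, 1.9, 8.9]
width: 11.6
grasp_force: 30.0
```

servo_tool(plan=[[1,[-7.5,-0.7,-3.2],0],[1,[-15.1,-1.3,-6.5],0],[1,[-29.6,-2.6,-14.5],0],[1,[-43.3,-3.8,-23.7],0],[1,[-56.2,-4.9,-34],0],[1,[-68.1,-5.9,-45.4],0],[1,[-75,-6.5,-53],0],[1,[-75,-6.5,-53],0],[1,[-75,-6.5,-53],0],[1,[-75,-6.5,-53],0]])

```text
t: 15.35
ee_pos: [495.9, -42.7, 210.5]
orientation: [-2.119, -2.317, 0.002]
ft_force: [-3.2, 2.4, 2.2]
width: 11.3
grasp_force: 30.0
```

```bash
python3 - <<'E'
from h import *
b=ctrl.get_image("scene");w=ctrl.get_image("wrist");o=ctrl.get_obs();print(o["t"],o["ee_pos"],o["ft_force"],o["width"],o["grasp_force"])
x=(640.5-o["ee_pos"][0])/.996;z=o["ee_pos"][2]+3.5-91;print(np.degrees(np.arctan2(z,x)),np.hypot(x,z))
cv2.imwrite("pics/scene2.png",b)
c=np.zeros((600,800,3),np.uint8);c[:420,:336]=cv2.resize(b[110:260,220:340],(336,420));c[:345,336:796]=cv2.resize(w,(460,345));cv2.imwrite("pics/crop6.png",c[:420])
E
```

```text
15.45 [496.0492439  -42.67056168 210.63782139] [-4.76604339  2.03910229  2.83766733] 11.115952987422054 30.000629425048828
40.33277324213286 190.25477418029857
```

View pics/crop6.png

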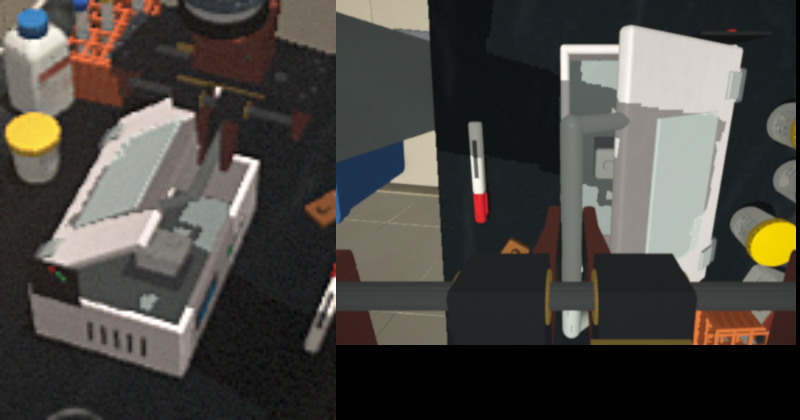

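The scene crop shows the hatch held about 40° open at the green dots, the bar in the fingers, and the cartridge level on the post at (165,247). I'll let it settle briefly, then hand in.

servo_tool(plan=[[1,[0,0,0],0],[1,[0,0,0],0],[1,[0,0,0],0],[1,[0,0,0],0],[1,[0,0,0],0],[1,[0,0,0],0]])

```text
t: 15.95
ee_pos: [496.0, -42.7, 210.6]
orientation: [-2.119, -2.317, 0.001]
ft_force: [-4.3, 3.5, 2.4]
width: 11.0
grasp_force: 30.0
```

```bash
python3 -c "
from workcell import ctrl
o=ctrl.get_obs();print(o['t'],o['ee_pos'],o['grasp_force'],o['qvel'].round(3))
print(ctrl.close_job())"
```

```text
15.95 [496.02424404 -42.68040521 210.60487927] 30.000579357147217 [-0.001  0.     0.     0.    -0.003 -0.   ]
the job is handed in; nothing more can be done
None
```

The job is handed in at about 16 s of the 67 s allowed: the hatch was opened and let go, the cartridge was set level on the post, and the fingers now hold the hatch still at about 40°; the interface returned no verdict.

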